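# Release and slide open the filter cover of a welding fume unit

## Robot

A 6-joint arm with a two-finger parallel gripper is mounted at the origin on the work surface. World frame = base frame: x ahead of the robot, y to its left, z up, the work surface at z = 0. Lengths are in m, angles in rad, forces in N, time in s.
With the tool pointing down it reaches from about 0.35 to 0.975 m from the base axis. Payload 17.4 kg.
Tool frame: the origin (TCP) lies midway between the tips of the shut fingers; the grasp point (between the pads) lies 19 mm behind it; z points along the fingers, y is the direction in which the jaws open and shut (so a half turn about z gives the same grasp; the last joint's range is limited). The gripper opens to 85 mm and grips with 20 to 120 N. Pads are 22 mm wide; open, the fingers measure 114 mm over their backs; the gripper's body (76 mm by 85 mm) begins 54 mm behind the grasp point. The pads swing forward as they close: fully open they stand 13 mm farther back than shut.
Start: joints at [1.203, 0.116, 1.442, -0, 1.584, -0.038], TCP at [0.219, 0.639, 0.231] pointing down, gripper open.
Joint ranges: [-2.83, 2.83], [-0.83, 2.19], [0.07, 2.5], [-1.14, 4.28], [0.01, 3], [-2.97, 2.97]. Speed limits (rad/s): [1.89, 1.89, 2.22, 3.14, 3.14, 3.14].

## Interface

Orientations are given as [roll, pitch, yaw] about the fixed x, y, z axes, in that order (R = Rz(yaw) Ry(pitch) Rx(roll)).
In Python, from plant import telemetry, viewer, arm gives the robot as it stands.
- The arm moves only by the tool send_rows, never from a script. Its argument "steps" is a list of rows, each an object with "rot": the turn, a rotation vector about the world's x, y, z in degrees, a list of three; "dp": the shift along the world's x, y, z in cm, a list of three; "grip": the closure, from 0 (fully open) to 1 (shut). In form: [{"rot": [ax, ay, az], "dp": [x, y, z], "grip": grip}, ...]. A call has 1 to 5 rows; each row shifts and turns the commanded pose from where the row before left it; what a row does not reach is not made up. A row lasts 1/12 s, in which the tool goes at most 41.7 mm and 7.16 degrees, less where a joint would pass 70% of its speed; a pose out of reach is approached as far as the arm can. A call with a gripper value outside its range is refused whole. The fingers move at their own pace and stop on an object; the grip force is fixed at half the most. Time passes only in rows, so rows that do not move let the fingers close. It gives the time, the measured TCP pose, the force and the opening at its end, in the units of the state.
- telemetry.get_obs(): the state, without advancing time (a new reading comes with each control period).
- viewer.read_camera(name): name is "scene" or "top" or "wrist"; returns a dict with "image" (384x512x3 uint8, red, green, blue), "fovy" (degrees; the focal length in pixels is half the picture's height over the tangent of half this angle, whatever the lens; pixels are square), "cx", "cy" (the principal point, pixels), "R" (3x3) and "t" (3): a world point X has camera coordinates R X + t. Camera axes: x right, y down, z forward; pixel columns grow to the right and rows downward; lengths in m; the calibration is good to about 2 mm. A picture is of the moment at which its call begins. There is no depth.
- arm.close_job(): hands the job in, once; it reports no verdict.
Trained networks look in a picture, given as the dict that the camera call returned (one of the last four; its "shot" number tells which), for a name from the list of things; names that differ only in an ending like _2 or _b are one class to them, and where a whole thing is asked for, a point or a joint stands for the part that bears it (a point fixed in the world has none). Each returns a list of dicts, best first, with "confidence" (0 to 1); they miss things now and then, are a little off and sometimes report something else, mostly with a low value. They report only what shows in the picture. A call takes as long as a camera call. They do not tell look-alikes from the thing itself.
- viewer.look_for(name, picture): "extent" ([left, top, right, bottom] in pixels, round what is visible of it).
- viewer.regions_of(name, picture): "pixels" (384x512 bool, what is visible of it) and "extent" ([left, top, right, bottom] in pixels, round what is visible of it).
- viewer.landmark_of(name, picture): "centre" ([column, row] in pixels: a listed point, or the origin of a listed thing).
The state is a dict: "time_s": time; "joints": joint angles; "joint_vel": joint speeds; "joint_torque": joint torques, N m; "eef_pos": TCP position; "ee_rot": TCP orientation; "contact_force": force on the tool from outside, world axes, zero at the start; "torque": the same for the moment, N m; "width": opening from 0.0 (shut) to 1.0 (fully open).
Only numpy, scipy, OpenCV 4.12 (cv2) and the standard library are available. Lean on these libraries where they do the work, as an engineer would, in place of code of your own. Each camera call takes 0.05 s, during which the arm holds its last target. There are 200 camera calls.

## Task

Open the filter box on the welding bench: press its snap tab all the way down so that it stays in, then push the released cover along its rails until the filter underneath is fully uncovered. Only press and push, do not pick anything up: the cover must stay flat on the rails, never lifted or tipped, and the things standing around must be left where they are. Finish with the hand clear.

Things in the scene. Friction and masses are not known exactly. Their poses are not given: they have to be found in the camera images.
- unit: Filter box: a fixed blue steel box 260 long (x), 130 wide (y), its flat deck 90 mm above the bench; a short duct stub at its -x end. Origin: centre of the underside, on the bench; z up. Its +x is the way the cover slides off. Two runners 3 mm high (y = +-36) carry the cover from x = -85 to an end stop at x = 118 (13 mm high), between side guides (inner faces y = +-47, tops 13 mm above the deck).
- filter_mouth (a point): Centre of the filter opening in the deck, at deck height, 40 mm towards -x from the box's origin; the opening spans 70 mm (x) by 60 mm (y) and lies under the seated cover. It is fully uncovered once the cover's origin is 80 mm past it along +x; at the end stop it is 113 mm past.
- rear_deck (a point): Point on the deck top 22 mm behind (-x of) the seated cover: free room for a shut pair of fingers to go down behind the cover, from the cover's rear face to 45 mm behind it, between two 13 mm high corner stops whose inner faces are 72 mm apart. Over the seat, lips on the side guides stand 16 mm above the deck and reach inward to y = +-42.
- cover: Filter cover: a loose bare-metal plate 90 x 90 x 8 mm, about 0.25 kg, with an upright flange 60 wide (y), 8 thick and 18 high on its rear (-x) edge, its top 26 mm above the underside. Origin: centre of the underside, axes as the box's. Seated, the origin is at x = -40, y = 0, z = 93 in the box's frame and the tab blocks it within 2 mm. Released, it slides with a few N of friction.
- cover_push (a point): Middle of the rear (-x) upright face of the cover and its flange, 13 mm above the cover's underside: where to push, towards +x of the box. The face runs from 93 to 119 mm above the bench.
- snap_tab (a joint): Travel of the snap tab in m: 0 up (latched), 0.012 fully down; the cover is free from 0.010 on. About 5 N moves it, and it stays where it is left (no return spring).
- tab_pad (a point): Centre of the top of the snap tab, a black plastic block 38 mm long (box's x) and 30 mm wide standing directly in front (+x) of the cover. Its top is 103 mm above the bench when up, 91 mm when fully down; it moves straight down.
- nozzle: Bystander: copper torch nozzle, diameter 25, 55 mm high, standing beside the box. Origin: centre of underside.
- offcut: Bystander: steel bar end 70 x 30 x 20 mm beside the box. Origin: centre of underside.
- collar: Bystander: steel disc, diameter 36, 25 mm high, beside the box. Origin: centre of underside.
- cup: Bystander: yellow plastic cup, diameter 72, 70 mm high. Origin: centre of underside.
- can: Bystander: metal spray can, diameter 56, 160 mm high. Origin: centre of underside.
- hammer: Bystander: hammer lying on the bench.
- brush: Bystander: brush lying on the bench.
Not all that is in view belongs to the job. Leave any brown or red look-alike of the cover alone.

How it is judged:
By the outcome, as a careful person would: the job done as asked, in the order asked, and still so for the second after the job is handed in, with the robot touching nothing.
It also fails if it takes over 40 s, if anything falls off the work surface, if the arm or the gripper's body presses on something with over 40 N, if the wrist force passes 120 N, or if a joint passes its speed limit or range.

## Working session

There is one attempt and no reset: what is moved stays moved. The work goes in short steps, Python scripts to look and compute and a tool call to move; the robot and the scene stay as the last step left them, time stands still between calls to the robot, and variables do not carry over. Pictures are saved under pics/ and viewed, about 8 in all and at most 12, crops included, and the job is handed in when it is done.

Besides the shell and the picture viewer there is one more tool, called after "Call:" by a JSON object that holds its "api" and its "payload". send_rows: Moves the arm, as the interface text tells. Its arguments: {"type":"object","properties":{"steps":{"type":"array"}},"required":["steps"]}

```bash
mkdir -p pics; ls; cat > h.py <<'E'
import numpy as np, cv2
from plant import telemetry, viewer, arm
def cam(n,save=None):
    p=viewer.read_camera(n)
    if save: cv2.imwrite(f'pics/{save}.png',cv2.cvtColor(p['image'],cv2.COLOR_RGB2BGR))
    return p
def f(p): return p['image'].shape[0]/2/np.tan(np.radians(p['fovy'])/2)
def ray(p,uv):
    R=np.array(p['R']);t=np.array(p['t'])
    d=R.T@np.array([(uv[0]-p['cx'])/f(p),(uv[1]-p['cy'])/f(p),1]);return -R.T@t,d
def atz(p,uv,z):
    c,d=ray(p,uv);return c+d*(z-c[2])/d[2]
def proj(p,X):
    c=np.array(p['R'])@X+np.array(p['t']);return np.array([p['cx'],p['cy']])+f(p)*c[:2]/c[2]
def tri(a):
    A=np.zeros((3,3));b=np.zeros(3)
    for p,uv in a:
        c,d=ray(p,uv);d/=np.linalg.norm(d);M=np.eye(3)-np.outer(d,d);A+=M;b+=M@c
    return np.linalg.solve(A,b)
E
python3 - <<'E'
from h import *
np.set_printoptions(precision=4,suppress=True)
P={n:cam(n,n+'0') for n in('scene','top','wrist')}
print(telemetry.get_obs())
for n,p in P.items():
    print(n,p['fovy'],-np.array(p['R']).T@p['t'])
    for nm,z in(('unit',0),('filter_mouth',.09),('rear_deck',.09),('cover',.093),('cover_push',.106),('tab_pad',.103)):
        for r in viewer.landmark_of(nm,p)[:3]: print(n,nm,np.array(r['centre']),round(r['confidence'],2),atz(p,r['centre'],z))
i=np.hstack([P['scene']['image'],P['top']['image']])
E
```

```text
pics
{'time_s': 0.15, 'joints': array([ 1.2032,  0.1164,  1.4421, -0.    ,  1.584 , -0.0378]), 'joint_vel': array([ 0.0002, -0.0044, -0.0009,  0.0014,  0.0002, -0.    ]), 'joint_torque': array([  0.0012, -73.2508, -63.2852,   0.    ,   0.0049,   0.    ]), 'eef_pos': array([0.2186, 0.6385, 0.2307]), 'ee_rot': array([-3.1407,  0.    ,  2.8118]), 'contact_force': array([-0.0772,  0.0206, -0.0427]), 'torque': array([-0.    , -0.0165, -0.034 ]), 'width': 1.0000455718897543}
scene 52.532695386048786 [0.9945 0.7132 0.7482]
scene unit [272.8 227.4] 0.61 [ 0.5372  0.058  -0.    ]
scene unit [231.4 141.2] 0.26 [ 0.4163 -0.4145  0.    ]
scene filter_mouth [269. 194.] 0.85 [0.5291 0.02   0.09  ]
scene rear_deck [305.8 205.3] 0.61 [0.4707 0.1095 0.09  ]
scene rear_deck [260.2 183.4] 0.56 [ 0.5247 -0.0333  0.09  ]
scene cover [289.3 177.2] 0.96 [ 0.4386 -0.0135  0.093 ]
scene cover [269.5 194. ] 0.91 [0.53   0.0238 0.093 ]
scene cover [221.4 187.4] 0.68 [ 0.6295 -0.0679  0.093 ]
scene cover_push [295.1 164.7] 0.88 [ 0.3986 -0.0425  0.106 ]
scene cover_push [267. 179.] 0.87 [ 0.5089 -0.0233  0.106 
[... 244 characters left out ...]
 [0.5602 0.0902 0.    ]
top filter_mouth [255.1 188.8] 0.6 [0.5288 0.0117 0.09  ]
top filter_mouth [231.5 183.9] 0.45 [0.5431 0.087  0.09  ]
top rear_deck [271.8 197.1] 0.57 [ 0.5032 -0.0419  0.09  ]
top rear_deck [374.4 164.7] 0.33 [ 0.6129 -0.3702  0.09  ]
top cover [255.9 192.3] 0.72 [0.5175 0.009  0.093 ]
top cover [309.  175.9] 0.7 [ 0.5728 -0.1595  0.093 ]
top cover [293.4 243.4] 0.66 [ 0.3578 -0.1122  0.093 ]
top cover_push [265.7 196.2] 0.88 [ 0.5052 -0.0217  0.106 ]
top cover_push [322.2 185.5] 0.87 [ 0.542  -0.1995  0.106 ]
top cover_push [303.4 253.2] 0.78 [ 0.3289 -0.1424  0.106 ]
top tab_pad [228.9 181.4] 0.41 [0.55   0.0947 0.103 ]
wrist 70.70606367591428 [0.1491 0.6623 0.3732]
```

```bash
python3 - <<'E'
import cv2
a=cv2.imread('pics/scene0.png')[90:330,120:440];b=cv2.imread('pics/top0.png')[100:300,150:400]
cv2.imwrite('pics/s1.png',cv2.resize(a,None,fx=2.5,fy=2.5,interpolation=cv2.INTER_CUBIC))
cv2.imwrite('pics/t1.png',cv2.resize(b,None,fx=3,fy=3,interpolation=cv2.INTER_CUBIC))
E
```

```text
(no output)
```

View pics/s1.png

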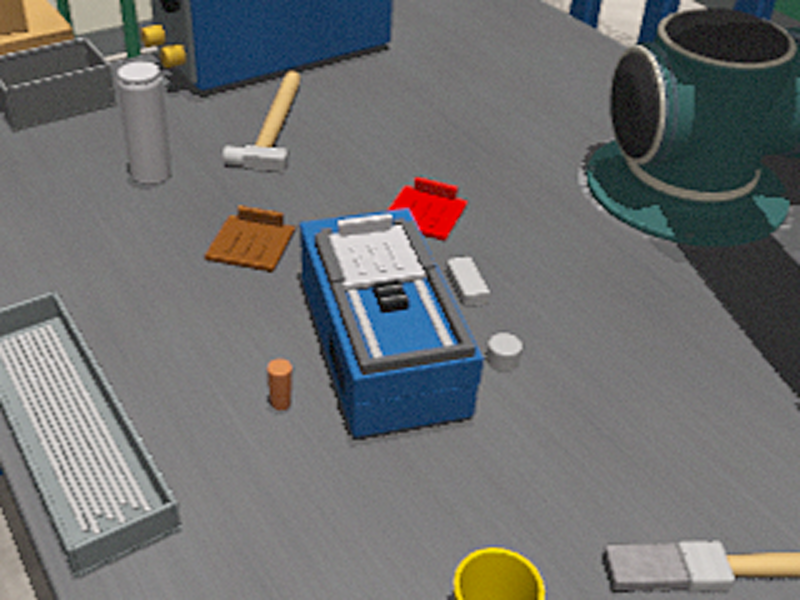

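View pics/t1.png

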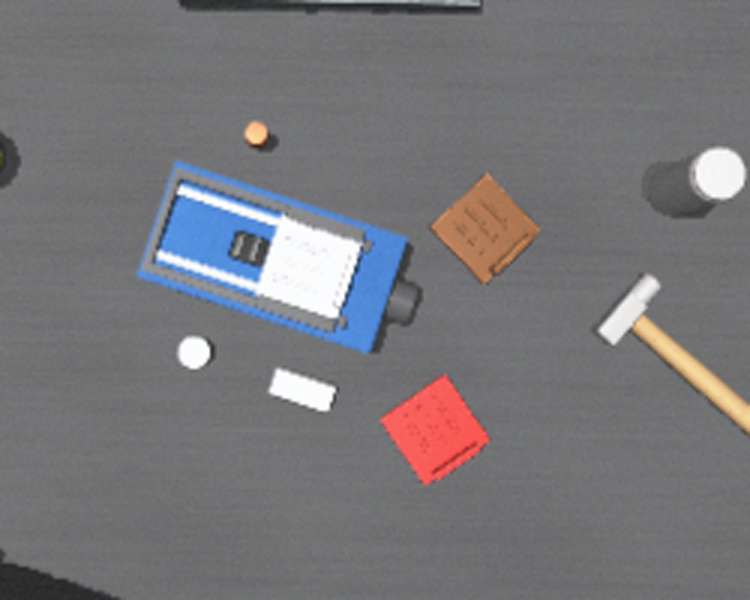

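The top view shows the box with its deck corners at crop px (178,163), (408,238), (370,352) and (138,275). The bare-metal cover is seated, the tab is at (249,248), and the decoys are brown and red. Box +x points left and slightly up, which is mostly world +y. Next I'll fit the box pose.

```bash
cat >> h.py <<'E'
def boxfit(p,uvs,locs,x0):
    from scipy.optimize import least_squares
    def X(q,l): c,s=np.cos(q[2]),np.sin(q[2]); return np.array([q[0]+c*l[0]-s*l[1],q[1]+s*l[0]+c*l[1],l[2]])
    r=least_squares(lambda q:np.concatenate([proj(pp,X(q,l))-u for pp,u,l in zip(p,uvs,locs)]),x0)
    return r.x,r.fun
E
python3 - <<'E'
from h import *
np.set_printoptions(precision=4,suppress=True)
t=cam('top');s=cam('scene')
tc=np.array([(178,163),(408,238),(370,352),(138,275)])/3+[150,100]
L=[(.13,-.065,.09),(-.13,-.065,.09),(-.13,.065,.09),(.13,.065,.09)]
# image: y-left.. nozzle side is toward image up = world +x ; box +x ~ world +y => box +y ~ -world x (image down)
q,r=boxfit([t]*4,tc,L,[.52,.05,1.3]);print(q,np.degrees(q[2]),r)
sc=np.array([(302,220),(410,209),(480,355),(352,380)])/2.5+[120,90]
Ls=[(-.13,-.065,.09),(-.13,.065,.09),(.13,.065,.09),(.13,-.065,.09)]
q2,r2=boxfit([s]*4,sc,Ls,q);print(q2,np.degrees(q2[2]),r2)
q3,r3=boxfit([t]*4+[s]*4,list(tc)+list(sc),L+Ls,q);print(q3,np.degrees(q3[2]),r3)
c,sn=np.cos(q3[2]),np.sin(q3[2])
for n,x in(('tab',.024),('rear',-.107),('coverpush',-.085)): print(n,q3[:2]+x*np.array([c,sn]))
E
```

```text
[0.5381 0.0561 1.2673] 72.60824760450105 [-0.3867 -0.8669  0.3118 -0.1752  0.2623  0.5703 -0.1822  0.4561]
[0.5401 0.0595 1.2473] 71.46482777732952 [-0.4353 -0.09   -0.1142 -0.8279  0.7226  1.3262 -0.2478 -0.7838]
[0.5389 0.0574 1.2561] 71.97099400135814 [-0.4382 -1.479  -0.0311  0.0675 -0.5143  0.6705 -0.6653 -0.3076 -0.7884
 -0.4141 -0.6123 -1.3596  0.9498  0.4106  0.2401 -1.4075]
tab [0.5463 0.0802]
rear [ 0.5058 -0.0443]
coverpush [ 0.5126 -0.0234]
```

Call:
{"api": "send_rows", "payload": {"steps": [{"rot": [0, 0, -6], "dp": [1.8, -3.6, 0], "grip": 1}, {"rot": [0, 0, -6], "dp": [1.8, -3.6, 0], "grip": 1}, {"rot": [0, 0, -6], "dp": [1.8, -3.6, 0], "grip": 1}, {"rot": [0, 0, -6], "dp": [1.8, -3.6, 0], "grip": 1}, {"rot": [0, 0, -6], "dp": [1.8, -3.6, 0], "grip": 1}]}}

```text
time_s: 1.57
eef_pos: [0.3089, 0.457, 0.2313]
ee_rot: [3.141, -0.0, 2.284]
contact_force: [1.6, 0.0, 0.8]
width: 0.301
```

Call:
{"api": "send_rows", "payload": {"steps": [{"rot": [0, 0, -6], "dp": [1.8, -3.6, 0], "grip": 1}, {"rot": [0, 0, -6], "dp": [1.8, -3.6, 0], "grip": 1}, {"rot": [0, 0, -6], "dp": [1.8, -3.6, 0], "grip": 1}, {"rot": [0, 0, -6], "dp": [1.8, -3.6, 0], "grip": 1}, {"rot": [0, 0, -6], "dp": [1.8, -3.6, 0], "grip": 1}]}}

```text
time_s: 1.98
eef_pos: [0.399, 0.2768, 0.2316]
ee_rot: [3.141, -0.0, 1.76]
contact_force: [1.8, 0.6, 0.5]
width: -0.004
```

Call:
{"api": "send_rows", "payload": {"steps": [{"rot": [0, 0, -6], "dp": [1.8, -3.6, 0], "grip": 1}, {"rot": [0, 0, -6], "dp": [1.8, -3.6, 0], "grip": 1}, {"rot": [0, 0, -6], "dp": [1.8, -3.6, 0], "grip": 1}, {"rot": [0, 0, -6], "dp": [1.8, -3.6, 0], "grip": 1}, {"rot": [0, 0, -6], "dp": [1.8, -3.6, 0], "grip": 1}]}}

```text
time_s: 2.4
eef_pos: [0.489, 0.0966, 0.2317]
ee_rot: [3.141, -0.0, 1.236]
contact_force: [0.7, 0.9, 1.5]
width: -0.0
```

Call:
{"api": "send_rows", "payload": {"steps": [{"rot": [0, 0, 0], "dp": [2, -4, 0], "grip": 1}, {"rot": [0, 0, 0], "dp": [2, -3.5, 0], "grip": 1}, {"rot": [0, 0, 0], "dp": [0, 0, 0], "grip": 1}, {"rot": [0, 0, 0], "dp": [0, 0, 0], "grip": 1}]}}

```text
time_s: 2.73
eef_pos: [0.5277, 0.0246, 0.231]
ee_rot: [-3.141, 0.0, 1.238]
contact_force: [0.3, 0.1, 0.5]
width: -0.001
```

```bash
python3 - <<'E'
from h import *
np.set_printoptions(precision=4,suppress=True)
p=cam('wrist','w1')
o=telemetry.get_obs();print(o['eef_pos'],o['ee_rot'],o['contact_force'],o['time_s'],o['width'])
print(-np.array(p['R']).T@p['t'])
for nm,z in(('filter_mouth',.09),('rear_deck',.09),('cover',.093),('cover_push',.106),('tab_pad',.103)):
    for r in viewer.landmark_of(nm,p)[:3]: print(nm,np.array(r['centre']),round(r['confidence'],2),atz(p,r['centre'],z))
q=[.5389,.0574,1.2561]
c,s=np.cos(q[2]),np.sin(q[2])
im=cv2.imread('pics/w1.png');im=cv2.resize(im,None,fx=1.5,fy=1.5,interpolation=cv2.INTER_CUBIC)
for x,y,z in[(.13,.065,.09),(.13,-.065,.09),(-.13,.065,.09),(-.13,-.065,.09),(.024,0,.103),(-.107,0,.09)]:
    u=proj(p,np.array([q[0]+c*x-s*y,q[1]+s*x+c*y,z]))*1.5
    if abs(u).max()<2000: cv2.circle(im,tuple(int(v) for v in u),3,(0,0,255),-1)
cv2.imwrite('pics/w1b.png',im)
E
```

```text
[0.5273 0.0258 0.2311] [-3.141  -0.      1.2394] [-0.2014 -0.0629  0.2103] 2.7833 -0.0013963576719197165
[0.5517 0.0939 0.3735]
filter_mouth [164.9 202.1] 0.33 [0.4296 0.0386 0.09  ]
filter_mouth [156.4 107.1] 0.25 [0.4629 0.1323 0.09  ]
cover [258.  185.7] 0.9 [0.5328 0.0235 0.093 ]
cover [325.6 279.1] 0.86 [ 0.572  -0.1115  0.093 ]
cover_push [256.6 237.6] 0.94 [ 0.5136 -0.0276  0.106 ]
cover_push [165.  317.9] 0.86 [ 0.3764 -0.0912  0.106 ]
tab_pad [257.1 125.5] 0.64 [0.552  0.0833 0.103 ]
tab_pad [259.4 231.7] 0.6 [ 0.5183 -0.0233  0.103 ]
```

View pics/w1b.png

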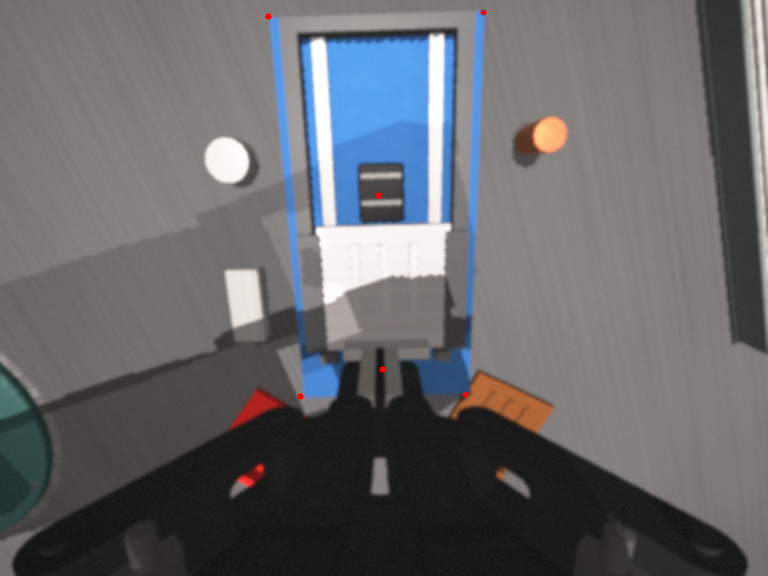

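The wrist view agrees with the fit to within about 3 px (in the 1.5x picture). The tab spans (360,163)–(405,222) and the cover's front edge is at row 228. I'll refit on this picture.

```bash
python3 - <<'E'
from h import *
np.set_printoptions(precision=4,suppress=True)
p=cam('wrist')
u=np.array([(268,18),(485,14),(300,397),(471,394),(360,163),(404,163),(405,222),(359,222)])/1.5
L=[(.13,.065,.09),(.13,-.065,.09),(-.13,.065,.09),(-.13,-.065,.09),(.043,.015,.103),(.043,-.015,.103),(.005,-.015,.103),(.005,.015,.103)]
q,r=boxfit([p]*8,u,L,[.5389,.0574,1.2561]);print(q,np.degrees(q[2]),r)
c,s=np.cos(q[2]),np.sin(q[2])
for n,x in(('tab',.026),('rear',-.110),('coverpush',-.085)): print(n,q[:2]+x*np.array([c,s]))
print('dir',c,s,telemetry.get_obs()['eef_pos'])
E
```

```text
[0.5399 0.0602 1.2658] 72.52439253694618 [ 1.595  -0.9283 -0.0152 -2.0651  2.1426 -0.5814 -2.0308 -0.7996 -1.9
  1.0905  0.1901  0.3343 -0.2734  1.1184  0.2391  1.8136]
tab [0.5477 0.085 ]
rear [ 0.5069 -0.0447]
coverpush [ 0.5144 -0.0209]
dir 0.30029974626941836 0.9538448838204894 [0.527  0.0273 0.2315]
```

Call:
{"api": "send_rows", "payload": {"steps": [{"rot": [0, 0, 0.7], "dp": [1, 2.9, -2], "grip": 1}, {"rot": [0, 0, 0.7], "dp": [1, 2.8, -2], "grip": 1}, {"rot": [0, 0, 0], "dp": [0, 0, -3.5], "grip": 1}, {"rot": [0, 0, 0], "dp": [0, 0, -3], "grip": 1}, {"rot": [0, 0, 0], "dp": [0, 0, 0], "grip": 1}]}}

```text
time_s: 3.5
eef_pos: [0.5446, 0.0841, 0.1203]
ee_rot: [-3.134, 0.003, 1.267]
contact_force: [-0.5, -0.4, -1.4]
width: 0.002
```

Call:
{"api": "send_rows", "payload": {"steps": [{"rot": [0, 0, 0], "dp": [0, 0, 0], "grip": 1}, {"rot": [0, 0, 0], "dp": [0, 0, 0], "grip": 1}]}}

```text
time_s: 3.67
eef_pos: [0.5479, 0.0836, 0.1285]
ee_rot: [3.14, -0.001, 1.266]
contact_force: [-0.0, 0.4, 0.7]
width: 0.005
```

```bash
python3 - <<'E'
from h import *
np.set_printoptions(precision=4,suppress=True)
for i in range(3):
    p=cam('wrist','w2');o=telemetry.get_obs();print(o['eef_pos'],o['ee_rot'],o['contact_force'])
s=cam('scene','s2');o=telemetry.get_obs();print(o['eef_pos'])
a=cv2.imread('pics/w2.png')
b=cv2.imread('pics/s2.png')[150:270,210:350]
cv2.imwrite('pics/c2.png',np.hstack([cv2.resize(a,(400,300)),cv2.resize(b,(400,343))[:300]]))
E
```

```text
[0.5481 0.0834 0.1289] [ 3.1388 -0.0012  1.2654] [ 0.1518 -0.7552  0.8095]
[0.5482 0.0834 0.1289] [ 3.1386 -0.0013  1.2653] [-0.2821 -0.0515  0.1099]
[0.5481 0.0833 0.1286] [ 3.1388 -0.0012  1.2652] [ 0.6063 -0.0965 -0.3706]
[0.5479 0.0833 0.1282]
```

View pics/c2.png

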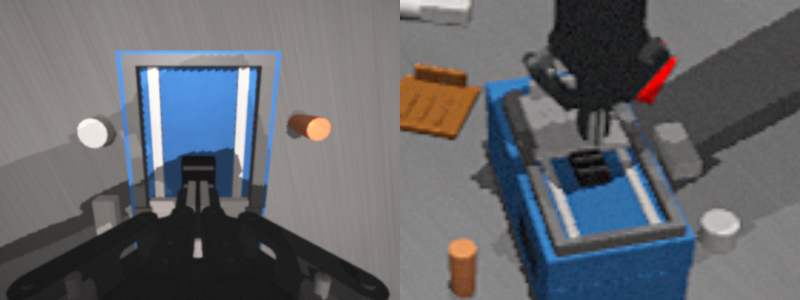

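Fingers are over the tab and clear of the cover. I'll shift about 2 mm further along +x and press slowly, because the arm overshoots after fast moves.

Call:
{"api": "send_rows", "payload": {"steps": [{"rot": [0, 0, 0], "dp": [0.1, 0.2, -0.6], "grip": 1}, {"rot": [0, 0, 0], "dp": [0, 0, -0.6], "grip": 1}, {"rot": [0, 0, 0], "dp": [0, 0, -0.6], "grip": 1}, {"rot": [0, 0, 0], "dp": [0, 0, 0], "grip": 1}, {"rot": [0, 0, 0], "dp": [0, 0, 0], "grip": 1}]}}

```text
time_s: 4.28
eef_pos: [0.548, 0.0853, 0.1076]
ee_rot: [-3.141, 0.0, 1.265]
contact_force: [0.2, -0.1, 0.8]
width: -0.001
```

Call:
{"api": "send_rows", "payload": {"steps": [{"rot": [0, 0, 0], "dp": [0, 0, -0.3], "grip": 1}, {"rot": [0, 0, 0], "dp": [0, 0, -0.3], "grip": 1}, {"rot": [0, 0, 0], "dp": [0, 0, -0.2], "grip": 1}, {"rot": [0, 0, 0], "dp": [0, 0, -0.2], "grip": 1}, {"rot": [0, 0, 0], "dp": [0, 0, 0], "grip": 1}]}}

```text
time_s: 4.7
eef_pos: [0.5483, 0.0854, 0.0982]
ee_rot: [3.141, -0.0, 1.265]
contact_force: [-1.0, 0.3, 0.3]
width: -0.002
```

Call:
{"api": "send_rows", "payload": {"steps": [{"rot": [0, 0, 0], "dp": [0, 0, -0.2], "grip": 1}, {"rot": [0, 0, 0], "dp": [0, 0, -0.2], "grip": 1}, {"rot": [0, 0, 0], "dp": [0, 0, 0], "grip": 1}]}}

```text
time_s: 4.95
eef_pos: [0.5483, 0.0854, 0.0941]
ee_rot: [3.141, -0.0, 1.265]
contact_force: [-1.1, -0.2, 0.0]
width: 0.001
```

Call:
{"api": "send_rows", "payload": {"steps": [{"rot": [0, 0, 0], "dp": [0, 0, -0.2], "grip": 1}, {"rot": [0, 0, 0], "dp": [0, 0, -0.1], "grip": 1}]}}

```text
time_s: 5.12
eef_pos: [0.5483, 0.0854, 0.0913]
ee_rot: [3.141, -0.0, 1.265]
contact_force: [-0.9, 0.5, 4.9]
width: -0.004
```

```bash
python3 - <<'E'
from h import *
np.set_printoptions(precision=4,suppress=True)
p=cam('wrist','w3');s=cam('scene','s3');o=telemetry.get_obs();print(o['eef_pos'],o['contact_force'])
print(proj(s,o['eef_pos']),proj(p,o['eef_pos']))
a=cv2.imread('pics/w3.png')[100:340,130:380]
b=cv2.imread('pics/s3.png')[150:270,210:350]
cv2.imwrite('pics/c3.png',np.hstack([cv2.resize(a,(400,384)),cv2.resize(b,(400,384))]))
E
```

```text
[0.5483 0.0854 0.0912] [-0.1446 -0.1484  1.2581]
[276.2809 209.4348] [252.9793 246.0989]
```

View pics/c3.png

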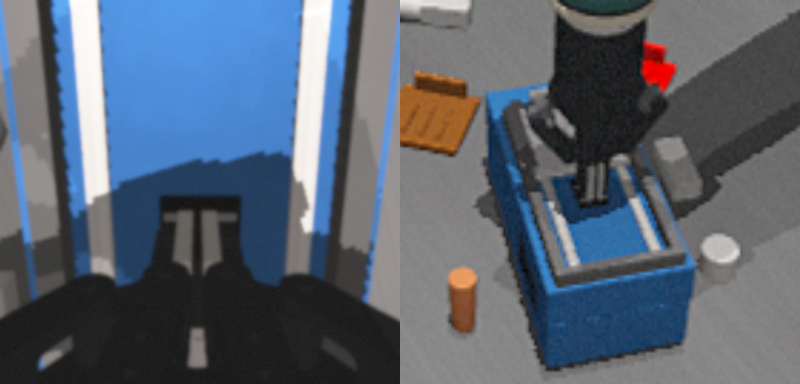

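The fingers are on the tab and it is moving: 4.9 N while pressing. I'll continue until it bottoms out.

Call:
{"api": "send_rows", "payload": {"steps": [{"rot": [0, 0, 0], "dp": [0, 0, -0.1], "grip": 1}, {"rot": [0, 0, 0], "dp": [0, 0, -0.1], "grip": 1}]}}

```text
time_s: 5.38
eef_pos: [0.5486, 0.0854, 0.0906]
ee_rot: [3.141, -0.001, 1.265]
contact_force: [-8.0, -0.1, 23.9]
width: -0.001
```

Call:
{"api": "send_rows", "payload": {"steps": [{"rot": [0, 0, 0], "dp": [0, 0, -0.1], "grip": 1}, {"rot": [0, 0, 0], "dp": [0, 0, 0], "grip": 1}]}}

```text
time_s: 5.55
eef_pos: [0.5487, 0.0855, 0.0906]
ee_rot: [3.14, -0.001, 1.265]
contact_force: [-10.8, -0.4, 25.2]
width: 0.001
```

The tab bottomed at z = 0.0906 (expected 0.091) with 25 N. Next: retract and move behind the cover.

Call:
{"api": "send_rows", "payload": {"steps": [{"rot": [0, 0, 0], "dp": [0, 0, 1], "grip": 1}, {"rot": [0, 0, 0], "dp": [0, 0, 2], "grip": 1}, {"rot": [0, 0, 0], "dp": [0, 0, 2.5], "grip": 1}, {"rot": [0, 0, 0], "dp": [0, 0, 2], "grip": 1}, {"rot": [0, 0, 0], "dp": [0, 0, 0], "grip": 1}]}}

```text
time_s: 5.97
eef_pos: [0.5495, 0.0855, 0.1675]
ee_rot: [3.137, -0.002, 1.265]
contact_force: [0.3, -0.0, 0.6]
width: 0.003
```

Call:
{"api": "send_rows", "payload": {"steps": [{"rot": [0, 0, 0], "dp": [-0.9, -2.9, 0], "grip": 1}, {"rot": [0, 0, 0], "dp": [-0.9, -2.9, 0], "grip": 1}, {"rot": [0, 0, 0], "dp": [-0.9, -2.9, 0], "grip": 1}, {"rot": [0, 0, 0], "dp": [-0.9, -2.5, 0], "grip": 1}, {"rot": [0, 0, 0], "dp": [-0.6, -1.8, 0], "grip": 1}]}}

```text
time_s: 6.38
eef_pos: [0.5052, -0.0463, 0.1626]
ee_rot: [-3.141, 0.0, 1.265]
contact_force: [0.5, 0.6, 0.2]
width: 0.001
```

Call:
{"api": "send_rows", "payload": {"steps": [{"rot": [0, 0, 0], "dp": [0, 0, 0], "grip": 1}, {"rot": [0, 0, 0], "dp": [0, 0, 0], "grip": 1}, {"rot": [0, 0, 0], "dp": [0, 0, 0], "grip": 1}, {"rot": [0, 0, 0], "dp": [0, 0, 0], "grip": 1}]}}

```text
time_s: 6.72
eef_pos: [0.5064, -0.044, 0.163]
ee_rot: [-3.141, -0.0, 1.266]
contact_force: [0.6, 0.2, -0.1]
width: -0.002
```

```bash
python3 - <<'E'
from h import *
np.set_printoptions(precision=4,suppress=True)
p=cam('wrist','w4');s=cam('scene','s4');t=cam('top');o=telemetry.get_obs();print(o['eef_pos'],o['ee_rot'],o['contact_force'])
for n,pp in(('w',p),('s',s),('t',t)):
  for r in viewer.landmark_of('cover_push',pp)[:3]: print(n,r['centre'],round(r['confidence'],2),atz(pp,r['centre'],.106))
  for r in viewer.landmark_of('tab_pad',pp)[:2]: print(n,'tab',r['centre'],round(r['confidence'],2),atz(pp,r['centre'],.091))
q=[.54,.0597,1.2645];c,sn=np.cos(q[2]),np.sin(q[2])
a=cv2.imread('pics/w4.png')
for x,y,z in[(.13,.065,.09),(.13,-.065,.09),(-.085,.03,.119),(-.085,-.03,.119),(.005,.045,.101),(.005,-.045,.101),(.043,.015,.091),(.043,-.015,.091)]:
    u=proj(p,np.array([q[0]+c*x-sn*y,q[1]+sn*x+c*y,z]))
    cv2.circle(a,tuple(int(round(v)) for v in u),1,(0,0,255),-1)
a=a[60:350,120:400]
b=cv2.imread('pics/s4.png')[130:270,220:340]
cv2.imwrite('pics/c4.png',np.hstack([cv2.resize(a,(450,466)),cv2.resize(b,(350,466))]))
E
```

```text
[ 0.5064 -0.044   0.1631] [-3.1413  0.      1.2664] [ 0.7909 -0.6663 -0.18  ]
w [259.1, 188.4] 0.82 [ 0.5166 -0.0267  0.106 ]
w [137.7, 306.4] 0.68 [ 0.3835 -0.0973  0.106 ]
w tab [256.2, 22.2] 0.57 [0.5488 0.0841 0.091 ]
s [266.2, 180.6] 0.83 [ 0.5148 -0.018   0.106 ]
s [224.1, 175.8] 0.68 [ 0.6057 -0.0968  0.106 ]
s [293.0, 163.6] 0.55 [ 0.4006 -0.0503  0.106 ]
s tab [274.3, 211.7] 0.58 [0.5575 0.0901 0.091 ]
t [301.9, 257.4] 0.82 [ 0.3158 -0.1378  0.106 ]
t [322.6, 184.5] 0.77 [ 0.5452 -0.2008  0.106 ]
t tab [231.2, 182.4] 0.54 [0.5478 0.088  0.091 ]
```

View pics/c4.png

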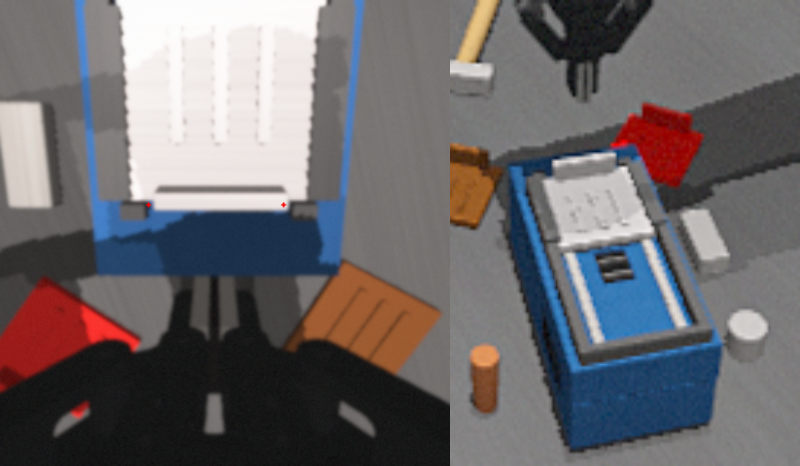

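The tab is down and the cover is still seated. The flange's rear edge (crop row 211, cols 154–289) sits about 3 mm back and 3 mm to the right of the model, so I'll shift by that and go down in the gap.

Call:
{"api": "send_rows", "payload": {"steps": [{"rot": [0, 0, 0], "dp": [0.3, -0.2, -1], "grip": 1}, {"rot": [0, 0, 0], "dp": [0, 0, -1.5], "grip": 1}, {"rot": [0, 0, 0], "dp": [0, 0, -1.5], "grip": 1}, {"rot": [0, 0, 0], "dp": [0, 0, -1], "grip": 1}, {"rot": [0, 0, 0], "dp": [0, 0, 0], "grip": 1}]}}

```text
time_s: 7.58
eef_pos: [0.5083, -0.0466, 0.1105]
ee_rot: [-3.138, 0.001, 1.265]
contact_force: [0.1, 0.3, 0.1]
width: -0.005
```

Call:
{"api": "send_rows", "payload": {"steps": [{"rot": [0, 0, 0], "dp": [0, 0, -0.5], "grip": 1}, {"rot": [0, 0, 0], "dp": [0, 0, -0.5], "grip": 1}, {"rot": [0, 0, 0], "dp": [0, 0, -0.4], "grip": 1}, {"rot": [0, 0, 0], "dp": [0, 0, 0], "grip": 1}, {"rot": [0, 0, 0], "dp": [0, 0, 0], "grip": 1}]}}

```text
time_s: 8.0
eef_pos: [0.5093, -0.0466, 0.0994]
ee_rot: [3.142, -0.0, 1.265]
contact_force: [0.6, -0.1, -0.2]
width: 0.001
```

Call:
{"api": "send_rows", "payload": {"steps": [{"rot": [0, 0, 0], "dp": [0.15, 0.48, 0], "grip": 1}, {"rot": [0, 0, 0], "dp": [0.12, 0.38, 0], "grip": 1}, {"rot": [0, 0, 0], "dp": [0.09, 0.29, 0], "grip": 1}, {"rot": [0, 0, 0], "dp": [0.09, 0.29, 0], "grip": 1}, {"rot": [0, 0, 0], "dp": [0.09, 0.29, 0], "grip": 1}]}}

```text
time_s: 8.42
eef_pos: [0.5149, -0.0291, 0.0996]
ee_rot: [3.141, 0.0, 1.266]
contact_force: [-0.6, -3.2, 1.9]
width: -0.002
```

Call:
{"api": "send_rows", "payload": {"steps": [{"rot": [0, 0, 0], "dp": [0.12, 0.38, 0], "grip": 1}, {"rot": [0, 0, 0], "dp": [0.12, 0.38, 0], "grip": 1}, {"rot": [0, 0, 0], "dp": [0.12, 0.38, 0], "grip": 1}]}}

```text
time_s: 8.67
eef_pos: [0.5184, -0.0176, 0.0993]
ee_rot: [3.142, 0.0, 1.265]
contact_force: [-0.9, -2.5, 1.7]
width: -0.001
```

The cover slides at about 3 N, so I'll keep going.

Call:
{"api": "send_rows", "payload": {"steps": [{"rot": [0, 0, 0], "dp": [0.18, 0.57, 0], "grip": 1}, {"rot": [0, 0, 0], "dp": [0.18, 0.57, 0], "grip": 1}, {"rot": [0, 0, 0], "dp": [0.18, 0.57, 0], "grip": 1}, {"rot": [0, 0, 0], "dp": [0.18, 0.57, 0], "grip": 1}, {"rot": [0, 0, 0], "dp": [0.15, 0.48, 0], "grip": 1}]}}

```text
time_s: 9.08
eef_pos: [0.5271, 0.0104, 0.0993]
ee_rot: [-3.142, -0.0, 1.266]
contact_force: [-1.0, -2.5, 2.3]
width: 0.0
```

Call:
{"api": "send_rows", "payload": {"steps": [{"rot": [0, 0, 0], "dp": [0.15, 0.48, 0], "grip": 1}, {"rot": [0, 0, 0], "dp": [0.15, 0.48, 0], "grip": 1}, {"rot": [0, 0, 0], "dp": [0.15, 0.48, 0], "grip": 1}, {"rot": [0, 0, 0], "dp": [0.12, 0.38, 0], "grip": 1}, {"rot": [0, 0, 0], "dp": [0.09, 0.29, 0], "grip": 1}]}}

```text
time_s: 9.5
eef_pos: [0.5337, 0.0312, 0.0993]
ee_rot: [-3.142, -0.0, 1.266]
contact_force: [-1.0, -2.3, 2.0]
width: -0.002
```

```bash
python3 - <<'E'
from h import *
np.set_printoptions(precision=4,suppress=True)
p=cam('wrist','w5');s=cam('scene','s5');o=telemetry.get_obs();print(o['eef_pos'],o['contact_force'])
a=cv2.imread('pics/w5.png')[60:350,120:400]
b=cv2.imread('pics/s5.png')[130:270,220:340]
cv2.imwrite('pics/c5.png',np.hstack([cv2.resize(a,(450,466)),cv2.resize(b,(350,466))]))
E
```

```text
[0.5336 0.0313 0.0992] [ 0.3217 -1.0327 -0.5179]
```

View pics/c5.png

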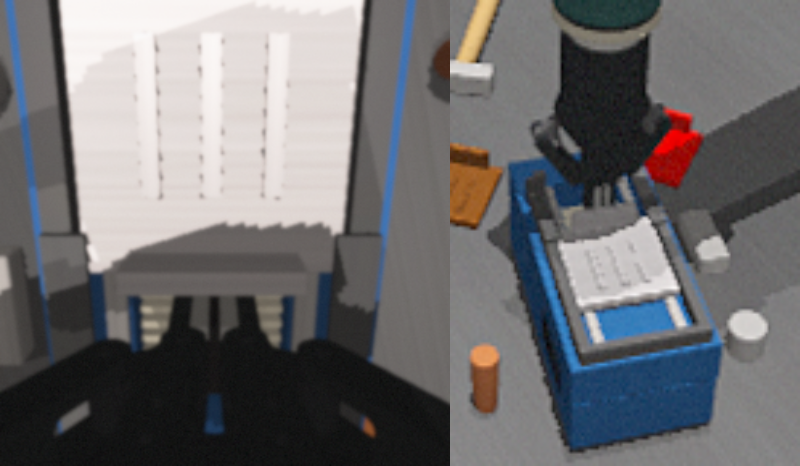

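The cover is flat on the rails and about 67 mm along, with the filter beginning to show. About 32 mm more.

Call:
{"api": "send_rows", "payload": {"steps": [{"rot": [0, 0, 0], "dp": [0.15, 0.48, 0], "grip": 1}, {"rot": [0, 0, 0], "dp": [0.15, 0.48, 0], "grip": 1}, {"rot": [0, 0, 0], "dp": [0.15, 0.48, 0], "grip": 1}, {"rot": [0, 0, 0], "dp": [0.15, 0.48, 0], "grip": 1}, {"rot": [0, 0, 0], "dp": [0.12, 0.38, 0], "grip": 1}]}}

```text
time_s: 10.02
eef_pos: [0.5409, 0.0544, 0.0992]
ee_rot: [-3.141, -0.0, 1.266]
contact_force: [-0.2, -1.1, -1.0]
width: 0.003
```

Call:
{"api": "send_rows", "payload": {"steps": [{"rot": [0, 0, 0], "dp": [0.12, 0.38, 0], "grip": 1}, {"rot": [0, 0, 0], "dp": [0.09, 0.29, 0], "grip": 1}, {"rot": [0, 0, 0], "dp": [0.06, 0.19, 0], "grip": 1}, {"rot": [0, 0, 0], "dp": [0, 0, 0], "grip": 1}]}}

```text
time_s: 10.35
eef_pos: [0.5436, 0.0628, 0.0993]
ee_rot: [-3.142, -0.0, 1.266]
contact_force: [0.4, 0.2, 0.4]
width: 0.001
```

Call:
{"api": "send_rows", "payload": {"steps": [{"rot": [0, 0, 0], "dp": [-0.3, -0.95, 0], "grip": 1}, {"rot": [0, 0, 0], "dp": [-0.15, -0.48, 0.5], "grip": 1}, {"rot": [0, 0, 0], "dp": [0, 0, 2], "grip": 1}, {"rot": [0, 0, 0], "dp": [0, 0, 3], "grip": 1}, {"rot": [0, 0, 0], "dp": [0, 0, 3], "grip": 1}]}}

```text
time_s: 10.77
eef_pos: [0.5383, 0.0471, 0.1853]
ee_rot: [-3.141, 0.0, 1.265]
contact_force: [0.8, -1.1, 0.6]
width: 0.0
```

Call:
{"api": "send_rows", "payload": {"steps": [{"rot": [0, 0, 0], "dp": [-0.9, -2.8, 2], "grip": 1}, {"rot": [0, 0, 0], "dp": [-0.9, -2.8, 1], "grip": 1}, {"rot": [0, 0, 0], "dp": [-0.9, -2.8, 0], "grip": 1}, {"rot": [0, 0, 0], "dp": [0, 0, 0], "grip": 1}, {"rot": [0, 0, 0], "dp": [0, 0, 0], "grip": 1}]}}

```text
time_s: 11.18
eef_pos: [0.5115, -0.0375, 0.215]
ee_rot: [3.14, -0.0, 1.263]
contact_force: [-1.1, 0.6, -0.1]
width: 0.001
```

```bash
python3 - <<'E'
from h import *
np.set_printoptions(precision=4,suppress=True)
p=cam('wrist','w6');s=cam('scene','s6');t=cam('top','t6');o=telemetry.get_obs();print(o['eef_pos'],o['contact_force'],o['time_s'])
q=np.array([.54,.0597]);d=np.array([.301,.953])
for n,pp in(('w',p),('s',s),('t',t)):
  for nm,z in(('cover_push',.106),('cover',.093),('tab_pad',.091),('filter_mouth',.09)):
    for r in viewer.landmark_of(nm,pp)[:2]:
      X=atz(pp,r['centre'],z);print(n,nm,np.round(r['confidence'],2),'box',(X[:2]-q)@d,(X[:2]-q)@[-d[1],d[0]])
a=cv2.imread('pics/w6.png');b=cv2.imread('pics/s6.png')[130:270,210:340]
cv2.imwrite('pics/c6.png',np.hstack([cv2.resize(a,(440,330)),cv2.resize(b,(350,377))[:330]]))
# bystander shifts
a0=cv2.imread('pics/top0.png')
E
```

```text
[ 0.5119 -0.0357  0.2143] [-0.0369 -0.3679  0.52  ] 11.3333
w cover_push 0.97 box 0.013721491829272328 -3.8638524886242236e-05
w cover_push 0.92 box -0.20546113726387058 0.11083738224402939
w cover 0.92 box 0.06241362388113409 -0.0019193360516727477
w cover 0.91 box -0.16874985061506526 -0.08425326153621085
w tab_pad 0.85 box 0.025173361707754503 -0.002446222872438336
w filter_mouth 0.57 box -0.043254180382866714 -0.002811315381043901
s cover_push 0.87 box 0.015967345677872117 0.0055757805430118705
s cover_push 0.78 box -0.15554025790031534 0.10751824132794739
s cover 0.93 box -0.0952785935393998 -0.12669729085654208
s cover 0.7 box 0.0680883888405435 -0.0002846394479806458
s tab_pad 0.68 box -0.006658452780759127 0.008841625512315852
s tab_pad 0.51 box 0.02977704060593075 0.080398515841578
s filter_mouth 0.7 box -0.0471119873460191 3.695659886451326e-05
s filter_mouth 0.68 box 0.062022585286142524 0.0016423339782025447
t cover_push 0.77 box 0.02665954926868763 -0.0029686902163696305
t cover_push 0.56 box -0.24895567595430548 -0.08341774277164161
t cover 0.69 box -0.19365829445683028 -0.09910063146063214
t cover 0.61 box 0.04934073088709268 0.0029634799779334714
t tab_pad 0.55 box 0.025920588693552387 0.0003259728164953177
t tab_pad 0.22 box -0.3865179043977277 -0.19424945133468122
t filter_mouth 0.83 box -0.041696236029910405 0.010174386735823247
```

View pics/c6.png

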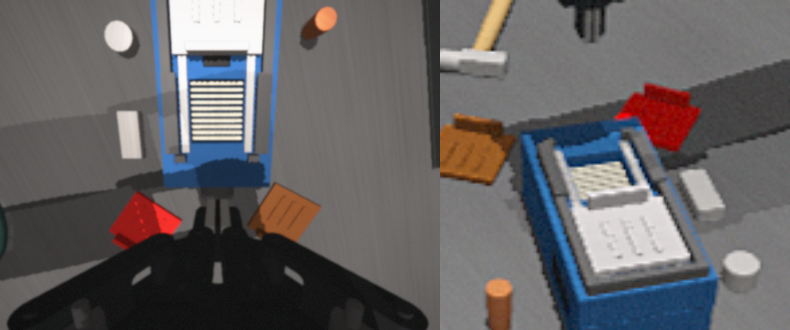

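The filter is fully uncovered. The cover lies flat with its rear edge about 25 mm past the opening, and the hand is clear. Before handing in I'll check quickly that the bystanders haven't moved.

```bash
python3 - <<'E'
from h import *
a=cv2.imread('pics/top0.png').astype(int);b=cv2.imread('pics/t6.png').astype(int)
m=(abs(a-b).max(2)>60).astype(np.uint8)
n,_,st,_=cv2.connectedComponentsWithStats(m);print([list(map(int,x)) for x in st[1:] if x[4]>8])
a=cv2.imread('pics/scene0.png').astype(int);b=cv2.imread('pics/s6.png').astype(int)
t=cam('top')
for nm in('nozzle','offcut','collar','cup'):
    r=viewer.landmark_of(nm,t); print(nm,r[0]['centre'] if r else None)
o=telemetry.get_obs();print(o['contact_force'],o['joint_vel'].round(3),arm.close_job())
E
```

```text
[[252, 159, 8, 3, 17], [213, 161, 28, 10, 67], [265, 163, 14, 3, 21], [205, 165, 35, 29, 594], [280, 165, 12, 3, 17], [73, 166, 246, 170, 7002], [204, 187, 27, 10, 39], [241, 223, 12, 12, 96], [248, 247, 3, 11, 16], [236, 265, 9, 28, 84], [61, 272, 23, 14, 164], [233, 294, 5, 13, 32], [0, 299, 156, 85, 3730], [230, 312, 69, 72, 2871], [241, 323, 4, 6, 10], [168, 338, 8, 33, 70], [219, 350, 2, 7, 9], [184, 353, 23, 8, 38], [212, 352, 4, 6, 16], [0, 355, 30, 29, 741], [168, 358, 43, 26, 840], [215, 360, 2, 7, 13], [211, 362, 3, 6, 12], [221, 373, 2, 5, 9], [212, 375, 4, 9, 18]]
nozzle [233.8, 147.4]
offcut [247.3, 227.0]
collar [216.4, 220.5]
cup [143.9, 153.5]
the job is handed in; nothing more can be done
[-0.02930947  0.44961265  0.38798919] [-0.    -0.001  0.001 -0.001 -0.001  0.   ] None
```

The filter box is open and the job is handed in, at about 11.5 s on the robot's clock.

- **Tab:** I pressed it with shut fingers until it bottomed out. The fingertips stopped at z = 0.0906 m (expected 0.091) with about 25 N. It stayed down, and the cover then slid past it.
- **Cover:** I pushed it from behind along the rails with about 3 N. From the arm's position its origin ended about 97 mm past the filter mouth. The detections gave 99–107 mm, except one weaker top-view one at 89 mm; 80 mm is needed. The last pictures show the whole filter in view and the cover flat on the rails.
- **Hand:** it finished clear, about 0.21 m above the bench, with contact forces near zero.
- **Bystanders:** no unexpected contact was felt. The nozzle, offcut and collar are within about 5 px of where I first saw them in the top view, and those two readings are not of quite the same point. The before/after picture comparison was no use because the arm and its shadow had moved. I did not compare positions for the cup, can, hammer or brush; the arm never went near the can, hammer or brush.
- **Disagreements:** the box position differed by 2–4 mm between cameras. The scene camera's highest-scoring tab detection at the end was also off by about 3 cm, while the wrist and top views put the tab where it belongs.

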